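# Shift the gas selector into its third slot

## Robot

A 6-joint arm with a two-finger parallel gripper is mounted at the origin on the work surface. World frame = base frame: x ahead of the robot, y to its left, z up, the work surface at z = 0. Lengths are in mm, angles in rad, forces in N, time in s.
With the tool pointing down it reaches from about 250 to 775 mm from the base axis. Payload 8.9 kg.
Tool frame: the origin (TCP) lies between the finger pads; the fingertips stand 19 mm ahead of it and the grasp point (between the pads) is the TCP; z points along the fingers, y is the direction in which the jaws open and shut (so a half turn about z gives the same grasp; the last joint's range is limited). The gripper opens to 85 mm and grips with 20 to 120 N. Pads are 22 mm wide; open, the fingers measure 114 mm over their backs; the gripper's body (76 mm by 85 mm) begins 54 mm behind the grasp point. The pads swing forward as they close: fully open they stand 13 mm farther back than shut.
Start: joints at [1.115, 0.291, -0.153, 1.127, 0, 1.431], TCP at [163.546, 498.875, 250.305] pointing down, gripper open.
Joint ranges: [-2.52, 2.52], [-0.91, 1.74], [-1.3, 1.37], [-1.96, 2.02], [-1.52, 1.47], [-3.14, 3.14]. Speed limits (rad/s): [2.22, 2.22, 2.79, 3.14, 3.14, 3.14].

## Interface

Orientations are given as a rotation vector (axis times angle).
In Python, from bench import bot gives the robot as it stands.
- The arm moves only by the shell command python3 -m crank 'ROWS' [FORCE]. ROWS is JSON, a list that holds one entry, the list of rows, each a list of 5 numbers: the opening, from -1 (shut) to 1 (fully open), then the shift along the tool's x, y, z scaled (see below), then the turn about the tool's z scaled (see below). In form: [[[grip, tx, ty, tz, yaw], ...]]. A call has 1 to 8 rows; each row is the pose to reach, as a shift and turn from the pose measured when the call began, along the tool's axes at that moment; what a row does not reach only later rows make up. The controller multiplies each number of a shift by 800 mm and each number of a turn by 60 degrees. A row lasts 1/12 s, in which the tool goes at most 41.7 mm and 7.16 degrees, less where a joint would pass 70% of its speed; a pose out of reach is approached as far as the arm can. A call with a number of a shift or a turn outside -1 to 1 is refused whole. A call with a gripper value outside its range is refused whole. The fingers move at their own pace and stop on an object; FORCE is the grip in N (left out, the last holds). Time passes only in rows, so rows that repeat a pose let the fingers close. It gives the time, the measured TCP pose, the force and the opening at its end, in the units of the state.
- bot.state(): the state, without advancing time (a new reading comes with each control period).
- bot.read_camera(name): name is "side" or "top"; returns the picture (480x640x3 uint8, red, green, blue); there is no depth.
- bot.camera_info(name): a dict with "K" (3x3 intrinsics, pixels), "k1" (the pictures are not rectified: a ray, as slopes to the right and down, at radius r is drawn at 1 + k1 r^2 times it, then the intrinsics apply), "R" (3x3) and "t" (3): a world point X has camera coordinates R X + t. Camera axes: x right, y down, z forward; pixel columns grow to the right and rows downward; lengths in mm; the calibration is good to about 2 mm. A picture is of the moment at which its call begins. camera_info takes no time and is no camera call.
- bot.finish_job(): hands the job in, once; it reports no verdict.
The state is a dict: "time_s": time; "q": joint angles; "qd": joint speeds; "joint_efforts": joint torques, N m; "tool_pos": TCP position; "ee_rot": TCP orientation; "ft_force": force on the tool from outside, world axes, zero at the start; "wrist_torque": the same for the moment, N m; "grip_width": finger opening in mm.
Only numpy, scipy, OpenCV 4.12 (cv2) and the standard library are available. Lean on these libraries where they do the work, as an engineer would, in place of code of your own. Each camera call takes 0.05 s, during which the arm holds its last target. There are 200 camera calls.

## Task

On the bench stands a white gas selector unit with a black-knobbed lever in an H-shaped gate, resting somewhere in the gate's left-hand arm. Push the lever with the outside of your fingers to the cross slot, across to the right, then forward until it is fully home in the third slot (forward right, three green dots); push gently, do not grip it, never let it go back into the fourth slot (back right, four red dots), and finish with your hand clear. Leave the two amber vials on the unit, the solvent bottle and the vial rack as they stand.

Things in the scene. Friction and masses are not known exactly. Their poses are not given: they have to be found in the camera images.
- unit: White gas selector unit, 280 mm (x) by 300 mm (y) by 90 mm high, fixed to the bench. Origin: centre of its underside. Its x axis points forward (away from the robot at yaw 0), y left, z up; the face with narrow black vents looks to -x. Flat deck at z = 90 mm, the H gate in its middle.
- gate (a point): Centre of the H gate, at deck height; axes as the unit's. Two arms run along x at y = +20 mm (left) and -20 mm (right), from x = -27 to +27 mm, joined by a cross slot along y at x = 0. Slots about 16 mm wide, stem 10 mm thick; the steel tongues between the arms have round ends. Slots: 1 forward left (1 black dot), 2 back left (2 black), 3 forward right (3 green), 4 back right (4 red).
- slot3 (a point): Where the stem's axis crosses the deck when the lever is fully home in the third slot: 22 mm forward and 20 mm right of the gate's centre.
- across (a joint): Sideways lean of the lever, rad: -0.27 leaning left (left arm of the H), 0 upright, +0.27 leaning right (right arm). Starts between -0.27 and -0.25. It changes freely only while the lever is near the cross slot (joint forward within about 0.05 of 0); elsewhere the tongues stop it.
- forward (a joint): Fore-and-aft lean, rad: 0 in the cross slot, +0.30 home in a forward slot, -0.30 home in a back slot. Starts between -0.28 and 0.28. The lever stays where left: friction about 1.5 N at the knob, no spring. Pivot 15 mm above the unit's origin; with a = across, f = forward the knob's centre in the unit's frame (mm) is x = 130 sin f, y = -130 cos f sin a, z = 15 + 130 cos f cos a.
- knob (a point): Centre of the lever's black ball knob, 32 mm in diameter, about 145 mm above the bench on a steel stem; the point moves and leans with the lever (its z axis lies along the stem).
- vial_a: Amber vial with silver cap, 23 mm in diameter, 45 mm tall, standing loose on the rear strip of the unit's deck. Origin: centre of its underside. Not to be disturbed.
- vial_b: The same kind of vial, standing loose on the left-hand strip of the unit's deck. Origin: centre of its underside. Not to be disturbed.
- bottle: Amber solvent bottle with blue cap, 72 mm in diameter, 150 mm tall, loose on the bench to one side of the unit. Origin: centre of its underside. Not to be disturbed.
- rack: Cream vial rack with vials, 130 by 130 mm, 60 mm high, fixed on the bench to the other side of the unit. Origin: centre of its underside. Not part of the work.

How it is judged:
By the outcome, as a careful person would: the job done as asked, in the order asked, and still so for the second after the job is handed in, with the robot touching nothing.
It also fails if it takes over 51 s, if anything falls off the work surface, if the arm or the gripper's body presses on something with over 40 N, if the wrist force passes 120 N, or if a joint passes its speed limit or range.

## Working session

There is one attempt and no reset: what is moved stays moved. The work goes in short steps, Python scripts to look and compute and a shell command to move; the robot and the scene stay as the last step left them, time stands still between calls to the robot, and variables do not carry over. Pictures are saved under pics/ and viewed, about 8 in all and at most 12, crops included, and the job is handed in when it is done.

```bash
mkdir -p pics; ls; python3 - <<'E'
from bench import bot
import cv2,numpy as np
for n in("top","side"):
    im=bot.read_camera(n); cv2.imwrite(f"pics/{n}0.png",im[:,:,::-1])
    c=bot.camera_info(n); print(n,{k:np.round(np.array(v),4).tolist() for k,v in c.items()})
s=bot.state(); print({k:np.round(v,3).tolist() for k,v in s.items()})
E
```

```text
pics
top {'K': [[441.4757, 0.0, 323.2753], [0.0, 441.4757, 237.418], [0.0, 0.0, 1.0]], 'k1': -0.0648, 'R': [[0.0048, -1.0, 0.006], [-0.9993, -0.005, -0.0376], [0.0377, -0.0058, -0.9993]], 't': [-25.403, 601.7085, 1197.3385]}
side {'K': [[446.8036, 0.0, 318.6316], [0.0, 446.8036, 238.7633], [0.0, 0.0, 1.0]], 'k1': -0.0322, 'R': [[0.8043, -0.5941, -0.0135], [-0.3137, -0.4051, -0.8588], [0.5048, 0.6949, -0.5121]], 't': [-472.7913, 279.3899, 785.6195]}
{'time_s': 0.1, 'q': [1.115, 0.291, -0.154, 1.127, -0.0, 1.432], 'qd': [-0.0, -0.003, 0.002, 0.001, 0.0, 0.001], 'joint_efforts': [0.002, -53.798, 33.192, 0.009, -0.0, 0.0], 'tool_pos': [163.363, 498.524, 249.769], 'ee_rot': [-0.495, -3.102, 0.002], 'ft_force': [0.481, -0.58, 0.113], 'wrist_torque': [0.028, 0.02, -0.036], 'grip_width': 85.649}
```

View pics/top0.png

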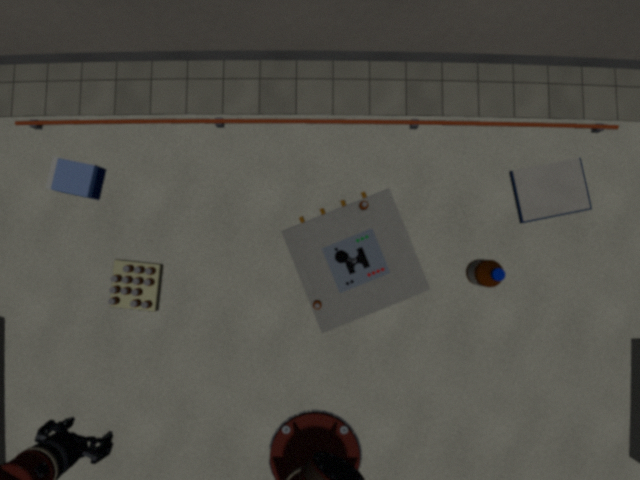

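View pics/side0.png

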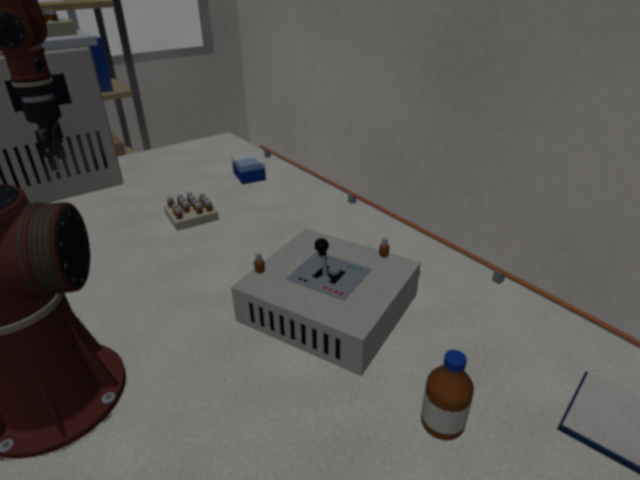

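The top view shows the unit with deck corners near (282,231), (388,190), (429,289), (323,332). Its yaw is about +21°. The knob is near (342,257), in the forward-left arm. The vials are at (364,205) and (317,304), the bottle at (487,272) and the rack at (135,285). In the side view the knob is near (321,246).

```bash
cat > h.py <<'E'
from bench import bot
import cv2,numpy as np
from scipy.optimize import least_squares
C={n:bot.camera_info(n) for n in("top","side")}
def proj(n,X):
    c=C[n]; P=np.atleast_2d(X)@np.array(c["R"]).T+np.array(c["t"])
    s=P[:,:2]/P[:,2:]; s=s*(1+c["k1"]*(s**2).sum(1,keepdims=True))
    K=np.array(c["K"]); return s@K[:2,:2].T+K[:2,2]
def u2w(p,X):
    X=np.atleast_2d(X).astype(float); c,s=np.cos(p[2]),np.sin(p[2])
    return X@np.array([[c,s,0],[-s,c,0],[0,0,1]])+[p[0],p[1],0]
def w2u(p,X):
    X=np.atleast_2d(X).astype(float)-[p[0],p[1],0]; c,s=np.cos(p[2]),np.sin(p[2])
    return X@np.array([[c,-s,0],[s,c,0],[0,0,1]])
def knob(a,f): return np.array([130*np.sin(f),-130*np.cos(f)*np.sin(a),15+130*np.cos(f)*np.cos(a)])
def crop(n,box,k,fn,im=None):
    im=bot.read_camera(n) if im is None else im
    x0,y0,x1,y1=box; o=cv2.resize(im[y0:y1,x0:x1],None,fx=k,fy=k,interpolation=cv2.INTER_CUBIC)
    cv2.imwrite(fn,np.clip(o[:,:,::-1].astype(float)*1.6,0,255).astype(np.uint8)); return im
def blob(im,box,thr):
    x0,y0,x1,y1=box; m=(im[y0:y1,x0:x1].max(2)<thr).astype(np.uint8)
    return m
E
python3 - <<'E'
from h import *
a=cv2.imread("pics/top0.png")[:,:,::-1]; b=cv2.imread("pics/side0.png")[:,:,::-1]
def c(im,box,k):
    x0,y0,x1,y1=box; return np.clip(cv2.resize(im[y0:y1,x0:x1],None,fx=k,fy=k,interpolation=cv2.INTER_CUBIC).astype(float)*1.7,0,255).astype(np.uint8)
o=np.hstack([c(a,(275,180,435,340),2.5),c(b,(230,225,430,385),2)[:320]])if 0 else None
A=c(a,(275,185,435,335),2.5); B=c(b,(230,225,390,375),2.5)
cv2.imwrite("pics/c1.png",np.hstack([A,B])[:,:,::-1])
# corners
g=cv2.cvtColor(a.copy(),cv2.COLOR_RGB2GRAY)
pt=cv2.cornerSubPix(g,np.float32([[282,231],[388,190],[429,289],[323,332]]).reshape(-1,1,2),(5,5),(-1,-1),(3,50,.01)).reshape(-1,2)
print(pt)
U=np.array([[140,150,90],[140,-150,90],[-140,-150,90],[-140,150,90]])
r=least_squares(lambda p:(proj("top",u2w(p,U))-pt).ravel(),[500,0,.37]); p=r.x
print("unit",p,r.fun.round(2)); np.save("unit.npy",p)
print("side corners pred",proj("side",u2w(p,U)).round(1).tolist())
def dark(im,box):
    x0,y0,x1,y1=box; m=(im[y0:y1,x0:x1].max(2)<40); ys,xs=np.nonzero(m); return xs.mean()+x0,ys.mean()+y0,m.sum()
print(dark(b,(311,235,332,258)),dark(a,(332,247,352,266)))
E
```

```text
[[280.62628 230.56601]
 [388.56436 187.2307 ]
 [429.51584 289.0458 ]
 [321.59457 332.75803]]
unit [ 5.42178661e+02 -1.04085410e+02  3.86039411e-01] [-0.1   0.19  0.23  0.34  0.28 -0.47 -0.41 -0.06]
side corners pred [[306.1, 228.1], [421.5, 262.0], [364.3, 339.9], [231.5, 286.8]]
(np.float64(321.2121212121212), np.float64(246.4060606060606), np.int64(165)) (np.float64(343.0113636363636), np.float64(257.625), np.int64(176))
```

View pics/c1.png

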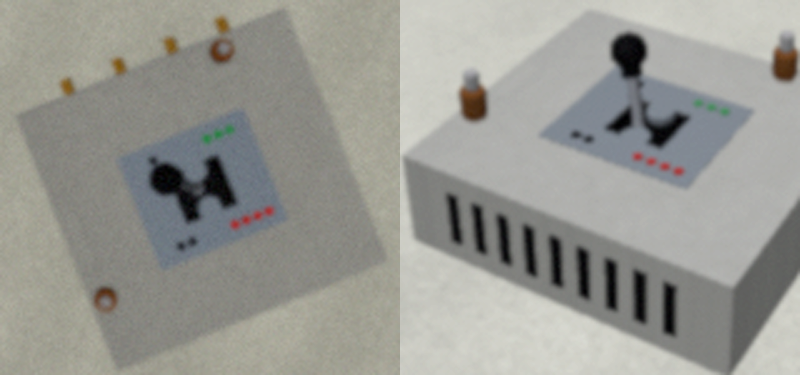

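```bash
cat >> h.py <<'E'
from scipy.spatial.transform import Rotation as Ro
p=np.load("unit.npy")
def lever(kt,ks):
    r=least_squares(lambda v:np.r_[proj("top",u2w(p,knob(*v)))[0]-kt,proj("side",u2w(p,knob(*v)))[0]-ks],[-.25,.1]); return r.x,r.fun
def go(T,yaw=None):
    "unit-frame target -> row numbers"
    s=bot.state(); R=Ro.from_rotvec(s["ee_rot"]).as_matrix(); d=R.T@(u2w(p,T)[0]-s["tool_pos"])
    a=np.arctan2(R[1,0],R[0,0])-p[2]  # tool x heading in unit frame
    turn=-(((0-a)+np.pi/4)%(np.pi/2)-np.pi/4)   # tool z is down -> opposite sign, nearest quarter
    print("unit tcp",w2u(p,s["tool_pos"])[0].round(1),"head deg",np.degrees(a).round(1),"rows",(d/800).round(4),"yaw",round(np.degrees(turn)/60,4),"F",np.round(s["ft_force"],1),"t",s["time_s"],"q6",round(s["q"][5],2),"w",s["grip_width"])
E
python3 - <<'E'
from h import *
v,r=lever((341.4,257),(321.5,245.3)); print("a,f",v,r,knob(*v))
def plane(n,px,z):
    return least_squares(lambda q:proj(n,[q[0],q[1],z])[0]-px,[500,0]).x
for nm,px,z in(("va",(363.8,204.2),135),("vb",(317,304.2),135),("bottlecap",(497,274),150)):
    print(nm,w2u(p,[*plane("top",px,z),z]).round(1))
k=knob(*v); go([k[0]+55,k[1],230]); print(u2w(p,[k[0]+55,k[1],230]))
E
```

```text
a,f [-0.25717901  0.16168579] [-0.11503074  0.01372951  0.10261247  0.25771214] [ 20.92769072  32.63466793 139.08468967]
va [[120.9 -67.8 135. ]]
vb [[-64.1 130.7 135. ]]
bottlecap [[-159.9 -305.6  150. ]]
unit tcp [-124.   700.9  249.8] head deg 139.7 rows [-0.7307 -0.4758  0.0252] yaw -0.6712 F [ 0.5 -0.6  0.1] t 0.1 q6 1.43 w 85.64893939943195
[[600.23096935 -45.26394053 230.        ]]
```

```bash
python3 -m crank '[[[-1,-0.3,-0.2,0,-0.67],[-1,-0.3,-0.2,0,-0.67],[-1,-0.3,-0.2,0,-0.67],[-1,-0.3,-0.2,0,-0.67],[-1,-0.3,-0.2,0,-0.67],[-1,-0.3,-0.2,0,-0.67],[-1,-0.3,-0.2,0,-0.67],[-1,-0.3,-0.2,0,-0.67]]]' 20; python3 -c "
from h import *
go([76,33,230])"
```

```text
time_s: 0.77
tool_pos: [342.7, 269.4, 249.8]
ee_rot: [0.605, -3.082, 0.002]
ft_force: [0.6, 0.7, -0.5]
grip_width: 0.1
unit tcp [-44.2 421.1 249.8] head deg -179.9 rows [-0.1494 -0.4854  0.0253] yaw 0.0016 F [ 0.6  0.7 -0.5] t 0.7667 q6 0.11 w 0.054337794187551774
```

```bash
python3 -m crank '[[[-1,-0.08,-0.26,0,0],[-1,-0.08,-0.26,0,0],[-1,-0.08,-0.26,0,0],[-1,-0.08,-0.26,0,0],[-1,-0.08,-0.26,0,0],[-1,-0.15,-0.485,0,0],[-1,-0.15,-0.485,0,0],[-1,-0.15,-0.485,0,0]]]' && python3 -m crank '[[[-1,-0.06,-0.2,0.02,0],[-1,-0.06,-0.2,0.02,0],[-1,-0.06,-0.2,0.02,0],[-1,-0.06,-0.2,0.02,0],[-1,-0.06,-0.2,0.02,0]]]'; python3 -c "
from h import *
go([76,33,230])"
```

```text
time_s: 1.43
tool_pos: [553.4, 11.7, 249.9]
ee_rot: [0.605, -3.082, 0.002]
ft_force: [1.5, 0.2, 0.2]
grip_width: 0.1
time_s: 1.85
tool_pos: [660.7, -124.0, 231.0]
ee_rot: [0.598, -3.082, 0.003]
ft_force: [-1.1, 0.6, 0.2]
grip_width: 0.0
unit tcp [102.3 -63.  231. ] head deg -180.2 rows [0.0332 0.12   0.0011] yaw -0.0027 F [-1.1  0.6  0.2] t 1.85 q6 -0.68 w 0.03941347037445167
```

```bash
python3 -m crank '[[[-1,0.033,0.12,0,-0.003],[-1,0.033,0.12,0,-0.003],[-1,0.033,0.12,0,-0.003],[-1,0.033,0.12,0,-0.003],[-1,0.033,0.12,0.05,-0.003],[-1,0.033,0.12,0.05,-0.003]]]'; python3 -c "
from h import *
go([76,33,146])
im=crop('side',(250,160,410,300),4.5,'pics/s1.png')"
```

```text
time_s: 2.35
tool_pos: [598.0, -44.7, 186.1]
ee_rot: [0.602, -3.075, 0.0]
ft_force: [-1.5, -0.5, -1.4]
grip_width: 0.3
unit tcp [ 74.1  34.  186.1] head deg -180.0 rows [-0.0028 -0.0013  0.0501] yaw 0.0006 F [-1.5 -0.5 -1.4] t 2.35 q6 -0.58 w 0.30896866049773897
```

View pics/s1.png

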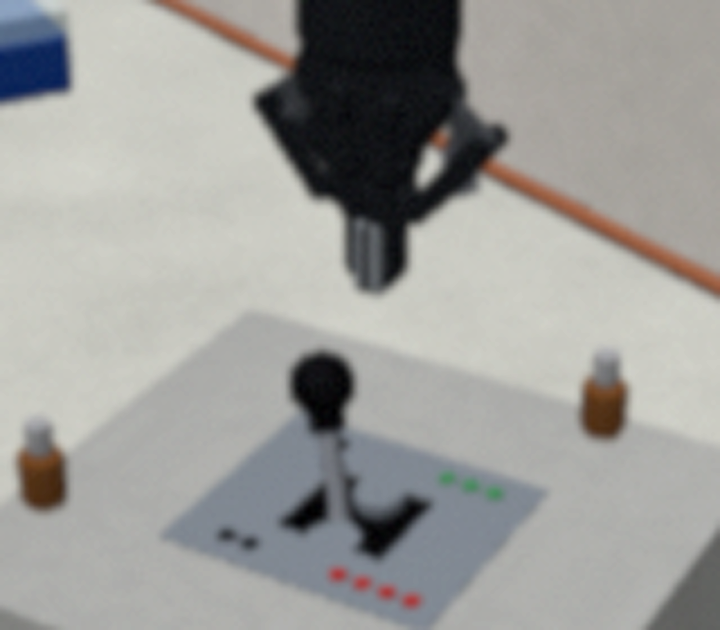

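The fingertips are clear in front of and above the knob, and both vials are clear. Next I descend and push back towards the cross slot.

```bash
python3 -m crank '[[[-1,-0.002,-0.001,0.02,0],[-1,-0.002,-0.001,0.04,0],[-1,-0.002,-0.001,0.0475,0],[-1,-0.002,-0.001,0.0475,0]]]'  && python3 -m crank '[[[-1,0.008,0,0,0],[-1,0.016,0,0,0],[-1,0.024,0,0,0],[-1,0.03,0,0,0],[-1,0.036,0,0,0],[-1,0.04,0,0,0],[-1,0.044,0,0,0],[-1,0.044,0,0,0]]]'; python3 -c "
from h import *
go([28,33,148])"
```

```text
time_s: 2.73
tool_pos: [599.9, -45.6, 150.2]
ee_rot: [0.601, -3.075, -0.0]
ft_force: [-0.3, 0.6, -0.1]
grip_width: 0.2
time_s: 3.4
tool_pos: [567.1, -59.0, 150.8]
ee_rot: [0.6, -3.075, 0.0]
ft_force: [1.4, 1.7, 0.9]
grip_width: 0.2
unit tcp [ 40.1  32.3 150.8] head deg -180.0 rows [0.015  0.0008 0.0036] yaw -0.0004 F [1.4 1.7 0.9] t 3.4 q6 -0.62 w 0.20933486948891136
```

```bash
python3 -m crank '[[[-1,0.004,0,0,0],[-1,0.008,0,0,0],[-1,0.012,0,0.001,0],[-1,0.015,0,0.002,0],[-1,0.015,0,0.002,0],[-1,0.015,0,0.002,0]]]'; python3 - <<'E'
from h import *
go([28,33,148])
a=crop('side',(270,190,390,300),4,'pics/x.png'); b=crop('top',(310,220,400,302),5.33,'pics/y.png')
A=cv2.imread('pics/x.png');B=cv2.imread('pics/y.png')
h=min(len(A),len(B)); cv2.imwrite('pics/s2.png',np.hstack([A[:h,:400],B[:h,:400]]))
for f in(-.05,0,.05): print(f,proj('side',u2w(p,knob(-.26,f)))[0].round(1),((proj('side',u2w(p,knob(-.26,f)))[0]-[270,190])*4).round())
E
```

```text
time_s: 3.9
tool_pos: [555.6, -63.6, 149.1]
ee_rot: [0.6, -3.074, 0.0]
ft_force: [0.3, 0.0, -0.8]
grip_width: -0.0
unit tcp [ 27.6  32.4 149.1] head deg -180.0 rows [-0.0005  0.0007  0.0014] yaw -0.0006 F [ 0.3  0.  -0.8] t 3.9 q6 -0.63 w -0.008057824662145057
-0.05 [314.4 250.9] [178. 244.]
0 [316.1 249.4] [184. 238.]
0.05 [317.7 248. ] [191. 232.]
```

View pics/s2.png

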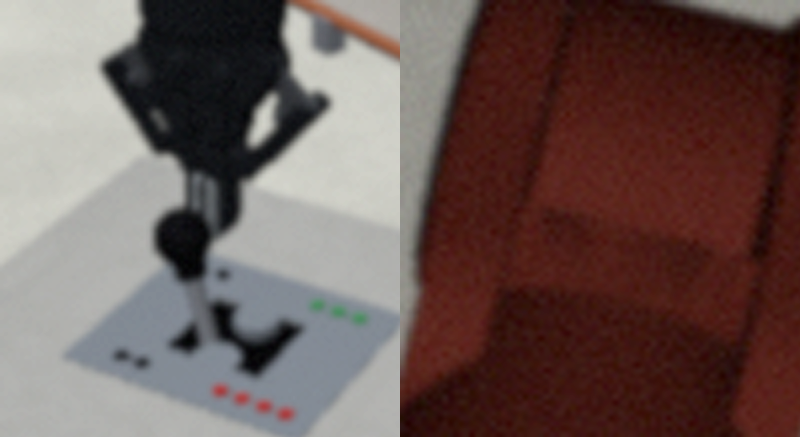

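The knob is at crop (181,238), i.e. side (315.3,249.5). That gives f of about −0.01, so the lever is in the cross slot. I'll go round to its left side.

```bash
python3 -m crank '[[[-1,-0.02,0,0,0],[-1,-0.02,0.01,0,0],[-1,-0.02,0.035,0,0],[-1,-0.02,0.062,0,0],[-1,-0.02,0.062,0,0],[-1,0.01,0.062,0,0],[-1,0.034,0.062,0,0],[-1,0.034,0.062,0,0]]]'; python3 - <<'E'
from h import *
go([0,72,148]);go([0,66,148]); s=bot.read_camera('side'); t=bot.read_camera('top')
cv2.imwrite('pics/f.png',t[:,:,::-1])
cv2.imwrite('pics/g.png',s[:,:,::-1])
E
```

```text
time_s: 4.67
tool_pos: [508.3, -28.3, 149.0]
ee_rot: [0.599, -3.071, -0.001]
ft_force: [0.8, -0.5, -0.3]
grip_width: 0.2
unit tcp [ -2.8  83.  149. ] head deg -180.0 rows [-0.0035 -0.0137  0.0012] yaw -0.0006 F [ 0.8 -0.5 -0.3] t 4.6667 q6 -0.58 w 0.15232453139691596
unit tcp [ -2.8  83.  149. ] head deg -180.0 rows [-0.0036 -0.0212  0.0012] yaw -0.0006 F [ 0.8 -0.5 -0.3] t 4.6667 q6 -0.58 w 0.15232453139691596
```

```bash
python3 -m crank '[[[-1,-0.0035,-0.008,0,0],[-1,-0.0035,-0.016,0,0],[-1,-0.0035,-0.024,0,0],[-1,-0.0035,-0.03,0,0],[-1,-0.0035,-0.036,0,0],[-1,-0.0035,-0.042,0,0],[-1,-0.0035,-0.042,0,0]]]'; python3 - <<'E'
from h import *
go([0,-3,148])
im=crop('side',(270,190,390,290),6,'pics/s3.png')
for f in(-.05,0,.05): print(f,[((proj('side',u2w(p,knob(a,f)))[0]-[270,190])*6).round().tolist() for a in(-.25,-.2,-.15,-.1,0)])
E
```

```text
time_s: 5.35
tool_pos: [527.1, -59.1, 149.4]
ee_rot: [0.598, -3.075, 0.001]
ft_force: [0.8, -0.4, -0.1]
grip_width: -0.3
unit tcp [  3.   47.3 149.4] head deg -180.1 rows [ 0.0036 -0.0629  0.0017] yaw -0.0017 F [ 0.8 -0.4 -0.1] t 5.35 q6 -0.63 w -0.3211436115108612
-0.05 [[270.0, 366.0], [285.0, 367.0], [301.0, 369.0], [317.0, 372.0], [350.0, 381.0]]
0 [[280.0, 357.0], [295.0, 358.0], [311.0, 360.0], [327.0, 363.0], [360.0, 372.0]]
0.05 [[289.0, 348.0], [305.0, 350.0], [321.0, 352.0], [337.0, 355.0], [369.0, 363.0]]
```

View pics/s3.png

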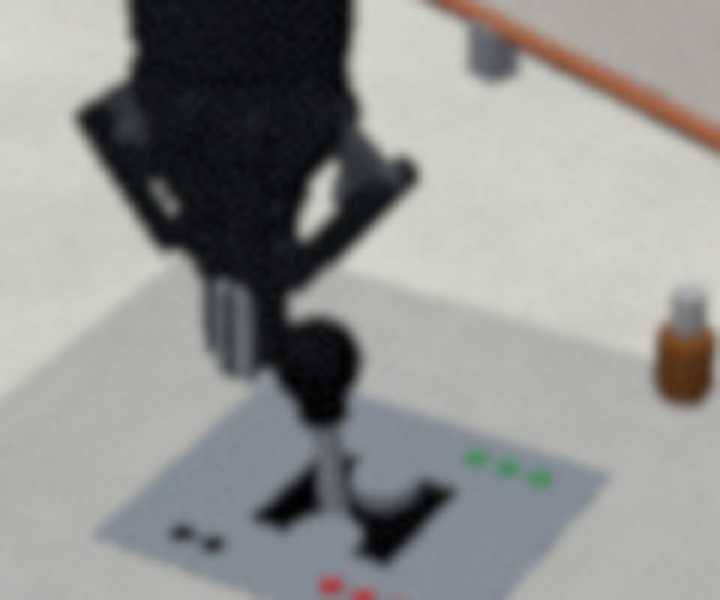

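The knob is at crop (319,360), giving a ≈ −0.125 and f ≈ 0. It is crossing cleanly, so I continue to the right arm.

```bash
python3 -m crank '[[[-1,0.002,-0.009,0.001,0],[-1,0.002,-0.018,0.001,0],[-1,0.002,-0.027,0.001,0],[-1,0.002,-0.036,0.001,0],[-1,0.002,-0.045,0.001,0],[-1,0.002,-0.053,0.001,0],[-1,0.002,-0.06,0.001,0],[-1,0.002,-0.06,0.001,0]]]'; python3 - <<'E'
from h import *
go([0,-3,148])
im=crop('side',(270,190,390,290),6,'pics/s4.png')
for f in(-.05,0,.05): print(f,[((proj('side',u2w(p,knob(a,f)))[0]-[270,190])*6).round().tolist() for a in(.1,.2,.24,.27)])
E
```

```text
time_s: 6.07
tool_pos: [543.8, -105.2, 148.3]
ee_rot: [0.597, -3.075, 0.002]
ft_force: [-0.2, 0.9, 0.7]
grip_width: 0.2
unit tcp [  1.1  -1.6 148.3] head deg -180.2 rows [ 0.0013 -0.0017  0.0003] yaw -0.0026 F [-0.2  0.9  0.7] t 6.0667 q6 -0.7 w 0.18968132844281851
-0.05 [[383.0, 393.0], [417.0, 409.0], [430.0, 416.0], [440.0, 421.0]]
0 [[393.0, 384.0], [426.0, 399.0], [439.0, 406.0], [449.0, 412.0]]
0.05 [[402.0, 375.0], [435.0, 390.0], [448.0, 397.0], [458.0, 403.0]]
```

View pics/s4.png

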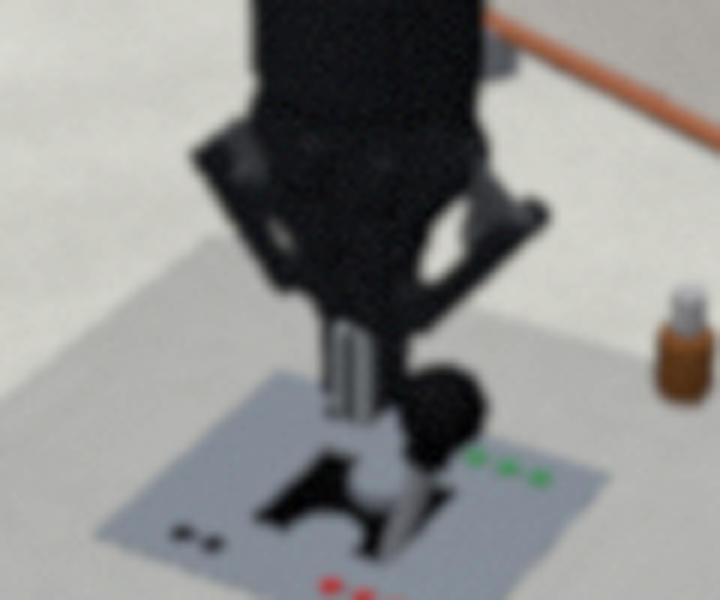

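The knob is at crop (442,410), giving a ≈ 0.255 and f ≈ −0.01. It is at the right arm, still in the cross slot. I'll go round behind it.

```bash
python3 -m crank '[[[-1,0.001,0.014,0,0],[-1,0.01,0.02,0,0],[-1,0.045,0.02,0,0],[-1,0.075,0.02,0,0],[-1,0.075,0.02,0,0],[-1,0.075,-0.01,0,0],[-1,0.075,-0.04,0,0],[-1,0.075,-0.04,0,0]]]'; python3 - <<'E'
from h import *
go([10,-33,148])
E
```

```text
time_s: 6.78
tool_pos: [501.6, -159.5, 149.5]
ee_rot: [0.595, -3.077, 0.006]
ft_force: [0.3, -0.6, -0.2]
grip_width: 0.1
unit tcp [-58.4 -36.  149.5] head deg -180.2 rows [-0.0855  0.0041  0.0012] yaw -0.0037 F [ 0.3 -0.6 -0.2] t 6.7833 q6 -0.82 w 0.10532020939390967
```

```bash
python3 -m crank '[[[-1,-0.012,0.004,0.001,-0.003],[-1,-0.024,0.004,0.001,-0.003],[-1,-0.036,0.004,0.001,-0.003],[-1,-0.046,0.004,0.001,-0.003],[-1,-0.055,0.004,0.001,-0.003],[-1,-0.064,0.004,0.001,-0.003],[-1,-0.072,0.004,0.001,-0.003],[-1,-0.074,0.004,0.001,-0.003]]]'; python3 - <<'E'
from h import *
go([10,-33,148])
im=crop('side',(270,190,390,290),6,'pics/s5.png')
for f in(.1,.2,.25,.3): print(f,[((proj('side',u2w(p,knob(a,f)))[0]-[270,190])*6).round().tolist() for a in(.24,.27)])
E
```

```text
time_s: 7.45
tool_pos: [556.0, -133.7, 147.9]
ee_rot: [0.601, -3.076, 0.006]
ft_force: [-1.6, 0.9, -0.0]
grip_width: -0.4
unit tcp [  1.7 -32.6 147.9] head deg -180.0 rows [-0.0104 -0.0005 -0.0002] yaw 0.0001 F [-1.6  0.9 -0. ] t 7.45 q6 -0.75 w -0.3618759331274759
0.1 [[457.0, 389.0], [467.0, 395.0]]
0.2 [[474.0, 376.0], [483.0, 381.0]]
0.25 [[481.0, 371.0], [491.0, 376.0]]
0.3 [[489.0, 366.0], [498.0, 371.0]]
```

View pics/s5.png

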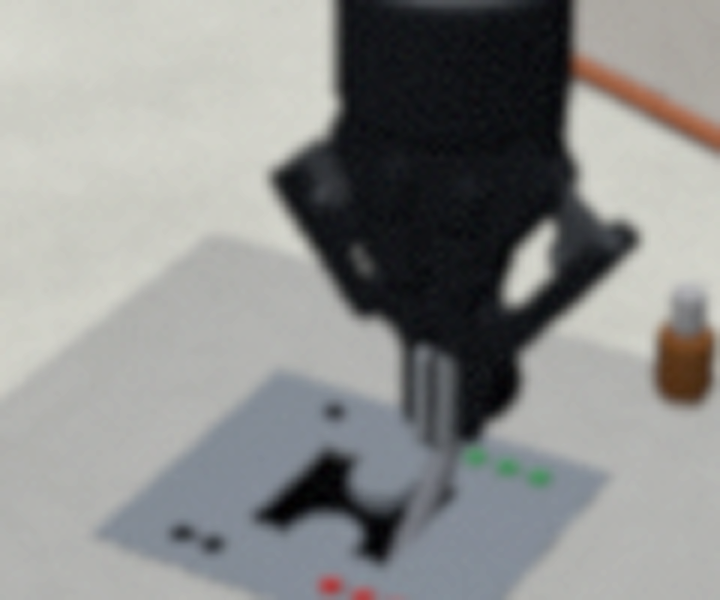

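The knob has moved into the forward-right arm, at about crop (482,380), f ≈ 0.23. I'll press gently the rest of the way to the stop.

```bash
python3 -m crank '[[[-1,-0.003,0,0,0],[-1,-0.006,0,0,0],[-1,-0.009,0,0,0],[-1,-0.0115,0,0,0],[-1,-0.0115,0,0,0]]]'; python3 -m crank '[[[-1,-0.0015,0,0,0],[-1,-0.003,0,0,0],[-1,-0.003,0,0,0]]]'; python3 - <<'E'
from h import *
go([12,-33,148])
E
```

```text
time_s: 7.92
tool_pos: [564.7, -130.4, 147.9]
ee_rot: [0.601, -3.076, 0.006]
ft_force: [-1.4, -1.0, -1.1]
grip_width: 0.1
time_s: 8.17
tool_pos: [566.4, -129.7, 147.6]
ee_rot: [0.601, -3.075, 0.006]
ft_force: [-4.3, -2.1, -0.8]
grip_width: -0.0
unit tcp [ 12.8 -32.8 147.6] head deg -180.0 rows [ 0.001  -0.0002 -0.0005] yaw -0.0003 F [-4.3 -2.1 -0.8] t 8.1667 q6 -0.73 w -0.016964963389682074
```

```bash
python3 -m crank '[[[-1,-0.0015,0,0,0],[-1,-0.003,0,0,0],[-1,-0.003,0,0,0],[-1,-0.003,0,0,0]]]'; python3 - <<'E'
from h import *
go([12,-33,148])
E
```

```text
time_s: 8.5
tool_pos: [567.6, -129.1, 147.4]
ee_rot: [0.599, -3.073, 0.006]
ft_force: [-7.1, -4.7, 0.6]
grip_width: -0.2
unit tcp [ 14.1 -32.7 147.4] head deg -180.0 rows [ 0.0026 -0.0003 -0.0008] yaw -0.0007 F [-7.1 -4.7  0.6] t 8.5 q6 -0.73 w -0.21231207563435764
```

The force rose to about 8.5 N with little further motion, so the lever is at the stop. I'll back straight off, rise and check.

```bash
python3 -m crank '[[[-1,0.01,0,0,0],[-1,0.03,0,0,0],[-1,0.06,0,0,0],[-1,0.1,0,0,0],[-1,0.1,0,-0.05,0],[-1,0.1,0,-0.1,0],[-1,0.14,0,-0.12,0],[-1,0.18,0,-0.12,0]]]' && python3 -m crank '[[[-1,0.05,0,-0.02,0],[-1,0.1,0,-0.02,0],[-1,0.14,0,-0.02,0],[-1,0.14,0,-0.02,0],[-1,0.14,0,-0.02,0]]]'; python3 - <<'E'
from h import *
go([12,-33,148])
crop('side',(230,190,390,310),2.5,'pics/x.png'); crop('top',(275,185,435,335),2.5,'pics/y.png')
A=cv2.imread('pics/x.png');B=cv2.imread('pics/y.png'); cv2.imwrite('pics/s6.png',np.hstack([A,B[:300]]))
a=bot.read_camera('top');
for f in(.25,.28,.3):
  k=u2w(p,knob(.265,f)); print(f,((proj('side',k)[0]-[230,190])*2.5).round(1),((proj('top',k)[0]-[275,185])*2.5).round(1))
E
```

```text
time_s: 9.17
tool_pos: [437.4, -184.0, 249.4]
ee_rot: [0.604, -3.08, 0.015]
ft_force: [-0.5, -0.7, -0.3]
grip_width: -0.1
time_s: 9.58
tool_pos: [333.2, -226.9, 266.7]
ee_rot: [0.6, -3.083, 0.018]
ft_force: [1.5, 1.1, 0.0]
grip_width: -0.3
unit tcp [-239.8  -35.1  266.7] head deg -180.1 rows [-0.3153  0.0048  0.1473] yaw -0.0018 F [1.5 1.1 0. ] t 9.5833 q6 -1.16 w -0.25136791955133736
0.25 [303.8 156.2] [223.3 144.5]
0.28 [305.6 155. ] [221.5 141.1]
0.3 [306.8 154.3] [220.3 138.8]
```

View pics/s6.png

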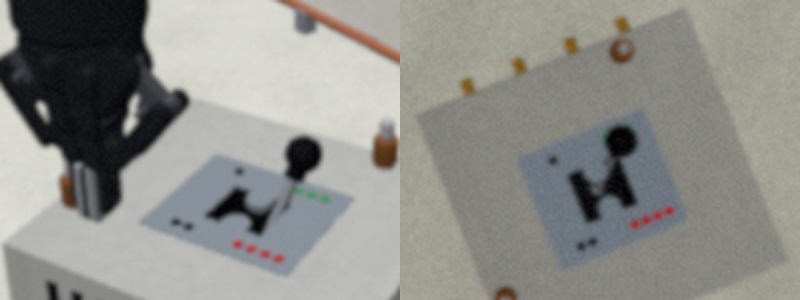

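```bash
python3 - <<'E'
from h import *
px={}
for n,g in(("top",(363,241)),("side",(351.5,251.7))):
    im=np.mean([bot.read_camera(n) for _ in range(4)],0).astype(np.float32).max(2)
    # best dark disc: minimise mean(inside)-mean(ring), upper side avoids stem
    best=None;yy,xx=np.mgrid[:480,:640]
    for dx in np.arange(-4,4.1,.5):
        for dy in np.arange(-4,4.1,.5):
            for r in(6,6.5,7,7.5):
                d=np.hypot(xx-g[0]-dx,yy-g[1]-dy); s=im[d<r].mean()-im[(d>r)&(d<r+2)].mean()
                if best is None or s<best[0]: best=(s,g[0]+dx,g[1]+dy,r)
    px[n]=best[1:3]; print(n,best)
print(lever(px["top"],px["side"]))
t=bot.read_camera("top"); o=cv2.imread("pics/top0.png")[:,:,::-1]
for nm,(x,y) in dict(va=(364,205),vb=(317,304),bottle=(487,272),rack=(135,285)).items():
    w=22 if nm in("bottle","rack") else 7
    A=o[y-w:y+w,x-w:x+w].astype(np.float32).mean(2);B=t[y-w:y+w,x-w:x+w].astype(np.float32).mean(2)
    print(nm,cv2.phaseCorrelate(A,B),np.abs(A-B).mean().round(2))
print(bot.state()["time_s"])
E
```

```text
top (np.float32(-49.753445), np.float64(363.0), np.float64(241.0), 7)
side (np.float32(-67.472885), np.float64(351.0), np.float64(250.7), 7.5)
(array([0.24299781, 0.29025843]), array([-0.62799041,  0.35677868,  0.37658163,  0.54128084]))
va ((0.3127823353440542, 0.559208395638013), 1.0104618316226535) 3.51
vb ((0.5355355816113967, 0.41558968971447197), 1.0055048385593626) 3.49
bottle ((0.49055929497032125, 0.49748236193893547), 1.0697807968987358) 3.52
rack ((0.412857369971384, 0.48462423391702814), 1.0415933413564422) 3.65
10.1833
```

```bash
python3 -c "
from bench import bot
print(bot.finish_job())"
```

```text
the job is handed in; nothing more can be done
None
```

The lever is in the third slot (forward right, three green dots), and the job was handed in after about 10 s of robot time. I used the closed fingers only from outside: back to the cross slot, across to the right, then forward to the stop. It never gripped the knob, and the lever stayed out of the fourth slot in every check picture.

- **Lever position:** the last two-camera fit gave a forward lean of about 0.29 rad (0.30 is home) and a sideways lean of about 0.24 rad. Pixel errors were about 0.6, so it agrees with fully home to within roughly 0.01 to 0.02 rad.
- **Stop force:** the push force rose to about 8.5 N as the motion almost stopped, which fits the lever being against the end of the slot.
- **Other objects:** the vials, bottle and rack all showed the same 0.3 to 0.6 px offset between the first and last top pictures. I take that as no movement.
- **Hand:** it finished well clear, with the fingertips about 248 mm above the bench, behind the lever towards the robot.
- **Failed or disagreeing checks:** one top picture taken during the first push was blocked by the arm, so I used the side camera there. One approach move also overshot in free air, well above everything, and I corrected it.

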